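# Clear the jar lane, clamp the stop and line up honey jars for labelling

### The arm

A 6-joint arm with a two-finger parallel gripper is mounted at the origin on the work surface. World frame = base frame: x ahead of the robot, y to its left, z up, the work surface at z = 0. Lengths are in m, angles in rad, forces in N, time in s.
With the tool pointing down it reaches from about 0.425 to 0.925 m from the base axis. Payload 12.5 kg.
Tool frame: the origin (TCP) lies midway between the tips of the shut fingers; the grasp point (between the pads) lies grip_point_offset behind it (grip_point_offset is the distance from the TCP to the grasp point, in m); z points along the fingers, y is the line along which they close (so a half turn about z gives the same grasp; the last joint's range is limited). The gripper opens to 85 mm and grips with 20 to 120 N. Pads are 22 mm wide; open, the fingers measure 114 mm over their backs; the gripper's body (76 mm by 85 mm) begins 54 mm behind the grasp point. The pads swing forward as they close: fully open they stand 13 mm farther back than shut.
Start: joints at [1.105, 0.491, 1.559, -0, 1.092, -0.106], TCP at [0.22, 0.585, 0.231] pointing down, gripper open.
Joint ranges: [-3.1, 3.1], [-0.84, 2.19], [0.05, 2.79], [-1.13, 4.28], [0.06, 2.93], [-2.69, 2.69]. Speed limits (rad/s): [2.22, 2.22, 2.79, 3.14, 3.14, 3.14].

### API

Orientations are given as a unit quaternion [x, y, z, w].
In Python, from cell import read_state, read_camera, close_job, trace, grip_point_offset gives the robot as it stands.
- The arm moves only by the shell command python3 -m pendant 'ROWS' [FORCE]. ROWS is JSON, a list that holds one entry, the list of rows, each a list of 7 numbers: the turn, a rotation vector about the world's x, y, z in degrees, then the shift along the world's x, y, z in m, then the opening, from -1 (shut) to 1 (fully open), so that 0 is half open. In form: [[[ax, ay, az, x, y, z, claw], ...]]. A call has 1 to 8 rows; each row shifts and turns the commanded pose from where the row before left it; what a row does not reach is not made up. A row lasts 1/10 s, in which the tool goes at most 50 mm and 8.59 degrees, less where a joint would pass 70% of its speed; a pose out of reach is approached as far as the arm can. A call is refused whole if a number of a shift passes 0.05 or a number of a turn 8.59, either way. A call with a gripper value outside its range is refused whole. The fingers move at their own pace and stop on an object; FORCE is the grip in N (left out, the last holds). Time passes only in rows, so rows that do not move let the fingers close. It gives the time, the measured TCP pose, the force, the opening and the grip force at its end, in the units of the state.
- read_state(): the state, without advancing time (a new reading comes with each control period).
- read_camera(name): name is "scene" or "top"; returns a dict with "color" (420x560x3 uint8, red, green, blue), "fx", "fy", "cx", "cy" (pixels), "xyz" and "orientation" of the camera in the world. Camera axes: x right, y up, looking along -z (the intrinsics and any distortion apply to the point x, -y, -z); pixel columns grow to the right and rows downward; lengths in m; the calibration is good to about 2 mm. A picture is of the moment at which its call begins. There is no depth.
- close_job(): hands the job in; it is judged then, once.
Trained networks look in a picture, given as the dict that the camera call returned (one of the last four; its "shot" number tells which), for a name from the list of things; names that differ only in an ending like _2 or _b are one class to them, and where a whole thing is asked for, a point or a joint stands for the part that bears it (a point fixed in the world has none). Each returns a list of dicts, best first, with "score" (0 to 1); they miss things now and then, are a little off and sometimes report something else, mostly with a low value. They report only what shows in the picture. A call takes as long as a camera call. They do not tell look-alikes from the thing itself.
- trace(name, picture): "mask" (420x560 bool, what is visible of it) and "point" ([column, row] in pixels, amid what is visible of it).
The state is a dict: "time_s": time; "q": joint angles; "dq": joint speeds; "effort": joint torques, N m; "ee_pos": TCP position; "tool_rot": TCP orientation; "ft_force": force on the tool from outside, world axes, zero at the start; "torque": the same for the moment, N m; "opening": finger opening in m; "grasp_force": force on a finger pad.
Only numpy, scipy, OpenCV 4.12 (cv2) and the standard library are available. Lean on these libraries where they do the work, as an engineer would, in place of code of your own. Each camera call takes 0.05 s, during which the arm holds its last target. There are 200 camera calls.

### The job

Get the jar lane ready for labelling: before any jar is lined up, hang each steel pail by its handle on a hook of the wooden stand (one pail per hook), slide the grey stop along the aluminium fence until its jar-side face meets the dark line, and flip its lever fully down towards the robot to clamp it. Then stand the three or four honey jars that stand singly between the robot and the stand (not those in the crate or the small stack) in one straight row touching the fence, the first against the stop and each next jar against the one before, with no gaps. Leave the label roll, the brush and the carton of lids alone.

Things in the scene. Friction and masses are not known exactly. Their poses are not given: they have to be found in the camera images.
- J1_mid (a point): a round honey jar of amber glass with a steel lid and paper label, a squat cylinder 60 mm in diameter and 60 mm tall, about 0.3 kg, heavy at the bottom, standing loose on the bench, along which it can be slid; this point is its centre, 30 mm above its underside. All jars are alike; absent in some starts (three or four are there)
- J2_mid (a point): a round honey jar of amber glass with a steel lid and paper label, a squat cylinder 60 mm in diameter and 60 mm tall, about 0.3 kg, heavy at the bottom, standing loose on the bench, along which it can be slid; this point is its centre, 30 mm above its underside. All jars are alike; absent in some starts (three or four are there)
- J3_mid (a point): a round honey jar of amber glass with a steel lid and paper label, a squat cylinder 60 mm in diameter and 60 mm tall, about 0.3 kg, heavy at the bottom, standing loose on the bench, along which it can be slid; this point is its centre, 30 mm above its underside. All jars are alike; absent in some starts (three or four are there)
- J4_mid (a point): a round honey jar of amber glass with a steel lid and paper label, a squat cylinder 60 mm in diameter and 60 mm tall, about 0.3 kg, heavy at the bottom, standing loose on the bench, along which it can be slid; this point is its centre, 30 mm above its underside. All jars are alike; absent in some starts (three or four are there)
- P1_handle (a point): a small steel pail, 100 mm across the rim, 72 mm tall, about 0.25 kg, with a rigid upright arch handle of 9 mm round bar; its straight top bar is 103 mm long. Point: middle of the top bar, 145 mm above the pail underside, 73 mm above its rim. The bar runs along y, z is up. Pails are alike; one or two are there, the other is absent
- P2_handle (a point): a small steel pail, 100 mm across the rim, 72 mm tall, about 0.25 kg, with a rigid upright arch handle of 9 mm round bar; its straight top bar is 103 mm long. Point: middle of the top bar, 145 mm above the pail underside, 73 mm above its rim. The bar runs along y, z is up. Pails are alike; one or two are there, the other is absent
- hookA (a point): the hook nearer the fence (to the robot's left), a wire hook 8 mm thick. Point: where the centre of a handle bar rests in it, 240 mm above the bench; x points from the hook tip to the crossboard (front 100 mm behind the point, top 17 mm above it), y along the board. The tip, turned up, is 18 mm in front of the point, its top 14 mm above it: a handle bar lying along y comes over it from the front
- hookB (a point): the other hook of the stand, 150 mm towards -y of hookA and like it in all; either pail may use either hook
- mark (a point): foot of the dark line on the fence front face, at bench height. Fence: fixed aluminium bar 500 mm long, 40 deep, 22 high; x points from the lane into the fence (the jars stand on the -x side), y along the fence, which extends 400 mm towards -y and 100 mm towards +y from here. The jar row runs from the stop towards -y
- stop_face (a point): point at bench height on the stop: x = 0 is the fence front face, y = 0 the stop's jar-side face (it looks to -y); axes as the mark's. A grey plate across the lane (x -62 to 0 mm, y 0 to 10 mm, 8 to 60 mm above the bench; can be pinched across its 10 mm from above) on a block riding the fence (x -5 to 45, y 0 to 70, 24 to 36 mm high; lever lugs on it to 56 mm)
- stop (a joint): position of the stop along the fence in m: 0 when its jar-side face is at the dark line, negative when it is short of it (on the -y side); range -0.14 to 0.03; slides stiffly at any lever position, about 10 N, so jars must be brought up to it gently
- lever_pivot (a point): the lever's hinge axis, on the stop, 46 mm above the bench, 20 mm behind the fence's front face and 38 mm to the +y side of the stop's jar-side face; the lever turns about the y axis of this frame (along the fence)
- lever_tip (a point): centre of the black round end bar (15 mm thick, 24 mm wide) of the clamp lever, 78 mm from its hinge; the lever's steel arm is 8 mm thick and 16 mm wide
- label_roll: bystander: a roll of paper labels lying flat, 90 mm across, 40 mm high; origin under its centre
- brush: bystander: a brush 170 mm long lying on the bench beyond the fence; origin under its middle
- lid_box: bystander: closed carton 90 x 130 x 60 mm beyond the fence; origin under its centre
- cam_lever (a joint): clamp lever, rad: 0 to 0.25 at the start (open; at 0 it leans 0.6 rad back, away from the robot), 0.6 upright, 2.15 fully down (about level, pointing to -x towards the robot, clamped); it stays where it is left; about 1 N at its end moves it
Not all that is in view belongs to the job. Leave any orange look-alike of the part that bears P1_handle alone.

How it is judged:
On the way, in this order (a step that is already met when the one before it is completed fails the run):
1. every pail hangs on a hook, and the stop stands at the dark line with its lever flipped down ((distance between P1_handle and hookA below 0.028 m or distance between P1_handle and hookB below 0.028 m) and angle between each of P1_handle, P2_handle's own z axis and vertical below 0.3 rad and (distance between P2_handle and hookA below 0.028 m or distance between P2_handle and hookB below 0.028 m) and value of joint stop between -0.005 and 0.005 m and value of joint cam_lever above 2 rad), for 0.3 s.
2. all jars stand in a closed row along the fence from the stop (x of J1_mid in the frame of stop_face between -0.037 and -0.026 m and angle between each of J1_mid, J2_mid, J3_mid, J4_mid's own z axis and vertical below 0.1 rad and (y of J1_mid in the frame of stop_face between -0.036 and -0.026 m or y of J1_mid in the frame of stop_face between -0.099 and -0.086 m or y of J1_mid in the frame of stop_face between -0.162 and -0.146 m or y of J1_mid in the frame of stop_face between -0.225 and -0.206 m) and x of J2_mid in the frame of stop_face between -0.037 and -0.026 m and (y of J2_mid in the frame of stop_face between -0.036 and -0.026 m or y of J2_mid in the frame of stop_face between -0.099 and -0.086 m or y of J2_mid in the frame of stop_face between -0.162 and -0.146 m or y of J2_mid in the frame of stop_face between -0.225 and -0.206 m) and x of J3_mid in the frame of stop_face between -0.037 and -0.026 m and (y of J3_mid in the frame of stop_face between -0.036 and -0.026 m or y of J3_mid in the frame of stop_face between -0.099 and -0.086 m or y of J3_mid in the frame of stop_face between -0.162 and -0.146 m or y of J3_mid in the frame of stop_face between -0.225 and -0.206 m) and x of J4_mid in the frame of stop_face between -0.037 and -0.026 m and (y of J4_mid in the frame of stop_face between -0.036 and -0.026 m or y of J4_mid in the frame of stop_face between -0.099 and -0.086 m or y of J4_mid in the frame of stop_face between -0.162 and -0.146 m or y of J4_mid in the frame of stop_face between -0.225 and -0.206 m) and (y of J1_mid in the frame of stop_face between -0.036 and -0.026 m or y of J2_mid in the frame of stop_face between -0.036 and -0.026 m or y of J3_mid in the frame of stop_face between -0.036 and -0.026 m or y of J4_mid in the frame of stop_face between -0.036 and -0.026 m) and (y of J1_mid in the frame of stop_face between -0.099 and -0.086 m or y of J2_mid in the frame of stop_face between -0.099 and -0.086 m or y of J3_mid in the frame of stop_face between -0.099 and -0.086 m or y of J4_mid in the frame of stop_face between -0.099 and -0.086 m) and (y of J1_mid in the frame of stop_face between -0.162 and -0.146 m or y of J2_mid in the frame of stop_face between -0.162 and -0.146 m or y of J3_mid in the frame of stop_face between -0.162 and -0.146 m or y of J4_mid in the frame of stop_face between -0.162 and -0.146 m)), for 0.3 s.
At the end, for the whole second after the job is handed in: pails upright, handle within 28 mm of a hook seat; stop within 5 mm of the line, lever past 2.0 rad; all jars upright within 7 mm of the fence in one row, the first within 6 mm of the stop, the row at most 3 mm looser per further jar; any order (all of step 1 and all of step 2); the robot touches nothing.
It fails at once if a bystander (label roll, brush, carton of lids) is moved more than 30 mm (distance of any of label_roll, brush, lid_box from where it was at the start of the episode above 0.03 m).
Of J1, J2, J3, J4 only 3 to 4 are there at a start; the rules pass over those that are not, and their reading is None.
Of P1, P2 only 1 to 2 are there at a start; the rules pass over those that are not, and their reading is None.
At some moment in a run one of J1, J2, J3, J4 may be knocked a few centimetres aside while the robot is not near it.
It also fails if it takes over 210 s, if anything falls off the work surface, if the arm or the gripper's body presses on something with over 40 N, if the wrist force passes 120 N, or if a joint passes its speed limit or range.

## Working session

There is one attempt and no reset: what is moved stays moved. The work goes in short steps, Python scripts to look and compute and a shell command to move; the robot and the scene stay as the last step left them, time stands still between calls to the robot, and variables do not carry over. Pictures are saved under pics/ and viewed, at most 16 in all, crops included, and the job is handed in when it is done.

```bash
ls; mkdir -p pics; python3 - <<'E'
from cell import *
import cv2
print(grip_point_offset); s=read_state(); print(s)
for n in("scene","top"):
    p=read_camera(n); cv2.imwrite(f"pics/{n}0.png",p["color"][:,:,::-1]); print({k:v for k,v in p.items() if k!="color"})
E
```

```text
pics
0.0187
{'time_s': 0.0, 'q': array([ 1.10541435e+00,  4.91547179e-01,  1.55945346e+00, -1.07867566e-05,
        1.09171200e+00, -1.05601799e-01]), 'dq': array([ 0.00066457,  0.00071276, -0.00103133,  0.00188606,  0.00049425,
       -0.00025184]), 'effort': array([ 2.65562157e-03, -6.18419337e+01, -2.61621326e+01,  6.80573089e-05,
        3.79021280e-03, -2.93066068e-05]), 'ee_pos': array([0.21992056, 0.58478287, 0.23073405]), 'tool_rot': array([ 1.78918963e-01,  9.83863655e-01, -5.38675907e-04, -1.53120026e-04]), 'ft_force': array([ 0.90081644, -0.73563919,  0.27250331]), 'torque': array([ 0.06054792,  0.02954709, -0.03567311]), 'grasp_force': 0.0, 'opening': 0.08546240868951296}
{'fx': 474.61553690557645, 'fy': 474.61553690557645, 'cx': 285.2896179115594, 'cy': 210.700418560347, 'xyz': array([ 1.28788253, -0.0064691 ,  1.05600253]), 'orientation': array([0.24933546, 0.25034225, 0.64725465, 0.67544208]), 'shot': 1}
{'fx': 512.6813832385283, 'fy': 512.6813832385283, 'cx': 278.95337888483095, 'cy': 205.94648424397315, 'xyz': array([0.3860619 , 0.01808711, 1.63951199]), 'orientation': array([ 0.03446558, -0.03117716, -0.70557897,  0.70710567]), 'shot': 2}
```

View pics/scene0.png

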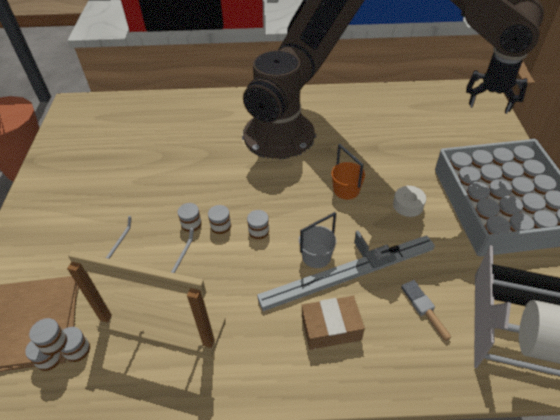

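View pics/top0.png

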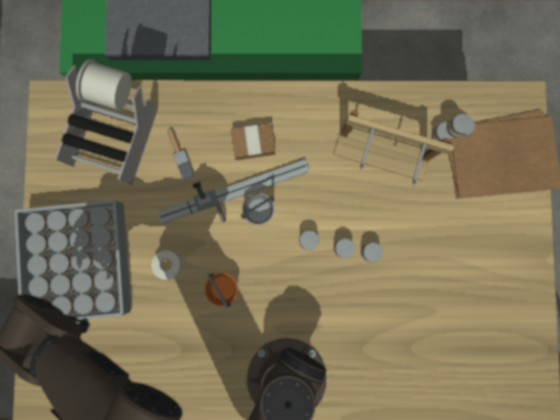

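Scene: one steel pail (scene 318,243; top 257,208), orange look-alike pail (scene 347,180; top 221,289) to leave, three single jars (scene 190,217 / 220,219 / 258,224; top 309,240 / 344,247 / 372,252). The stand is at top (395,135) and the stop at top (207,195). The crate and the stacked jars (top 455,127) are not part of the job.

```bash
cat > h.py <<'E'
from cell import *
import cv2, numpy as np
from scipy.spatial.transform import Rotation as R
def ray(p,uv):
    d=np.array([(uv[0]-p["cx"])/p["fx"],-(uv[1]-p["cy"])/p["fy"],-1.])
    d=R.from_quat(p["orientation"]).apply(d); return np.array(p["xyz"]),d/np.linalg.norm(d)
def plane(p,uv,z):
    o,d=ray(p,uv); return o+d*(z-o[2])/d[2]
def tri(pa,ua,pb,ub):
    A=np.zeros((3,3));b=np.zeros(3);rs=[ray(pa,ua),ray(pb,ub)]
    for o,d in rs:
        M=np.eye(3)-np.outer(d,d);A+=M;b+=M@o
    x=np.linalg.solve(A,b); return x,[np.linalg.norm((np.eye(3)-np.outer(d,d))@(x-o)) for o,d in rs]
def proj(p,X):
    c=R.from_quat(p["orientation"]).inv().apply(np.array(X)-p["xyz"])
    return p["cx"]+p["fx"]*c[0]/-c[2], p["cy"]-p["fy"]*c[1]/-c[2]
def crop(p,x0,y0,x1,y1,k,fn):
    im=cv2.resize(p["color"][y0:y1,x0:x1,::-1],None,fx=k,fy=k,interpolation=cv2.INTER_CUBIC); return im
np.set_printoptions(precision=4,suppress=True)
E
python3 - <<'E'
from h import *
S=read_camera("scene");T=read_camera("top")
for n in["P1_handle","J1_mid","hookA","mark","stop_face","lever_tip","lever_pivot","label_roll","brush","lid_box"]:
  for nm,p in(("S",S),("T",T)):
    try:
      for r in trace(n,p)[:4]:
        if r["score"]>.2: print(n,nm,round(r["score"],2),np.round(r["point"],1),r["mask"].sum(),plane(p,r["point"],.03)[:2])
    except Exception as e: print(n,nm,e)
a=crop(S,240,200,440,320,4,0);cv2.imwrite("pics/c1.png",a)
a=crop(T,150,140,320,230,4.5,0);b=crop(T,320,90,470,195,4.5,0);cv2.imwrite("pics/c2.png",a);cv2.imwrite("pics/c3.png",b)
cv2.imwrite("pics/c4.png",crop(S,60,190,260,340,4,0))
E
```

```text
P1_handle S 0.58 [344.6 175.4] 1024 [0.2487 0.1985]
P1_handle T 0.88 [256.1 207.4] 881 [0.5312 0.0978]
P1_handle T 0.61 [221.1 286.7] 897 [0.2835 0.205 ]
J1_mid S 0.58 [188.  217.8] 528 [ 0.3971 -0.2675]
J1_mid T 0.69 [372.8 252.3] 353 [ 0.3911 -0.2678]
hookA S 0.63 [151.4 308. ] 8669 [ 0.6853 -0.3287]
hookA T 0.61 [389.7 146.2] 4210 [ 0.7277 -0.3265]
hookA T 0.54 [203.3 191.6] 172 [0.5811 0.2652]
hookA T 0.46 [165.3 265.7] 670 [0.3479 0.3802]
mark S 0.67 [351.1 272.3] 3320 [0.6042 0.1727]
mark S 0.62 [376.8 254.2] 687 [0.5502 0.2481]
mark T 0.81 [223.9 190.3] 2365 [0.5853 0.2   ]
stop_face S 0.84 [374.8 253.9] 759 [0.549 0.243]
stop_face S 0.47 [149.9 304.4] 8540 [ 0.6751 -0.334 ]
stop_face T 0.86 [205.5 197.7] 512 [0.5617 0.2579]
lever_tip S 0.69 [373.3 251. ] 746 [0.5393 0.2405]
lever_tip S 0.47 [386.8 247.9] 141 [0.5308 0.2782]
lever_pivot S 0.91 [378.8 250.6] 781 [0.5387 0.2554]
lever_pivot S 0.48 [187.3 218.2] 538 [ 0.3985 -0.2694]
lever_pivot T 0.98 [204.3 199.4] 568 [0.5563 0.2616]
label_roll S 0.71 [409.3 200. ] 790 [0.3607 0.3747]
label_roll T 0.59 [161.8 263.8] 616 [0.3538 0.3913]
label_roll T 0.39 [205.3 201.6] 506 [0.5493 0.2584]
brush S 0.93 [424.  305.4] 916 [0.7086 0.3375]
brush S 0.68 [316.7 242.6] 1443 [0.5038 0.092 ]
brush T 0.92 [180.5 160.5] 517 [0.6806 0.3394]
lid_box S 0.58 [331.5 324.1] 2618 [0.7485 0.1075]
lid_box T 0.74 [254.  141.8] 1260 [0.7414 0.1059]
```

View pics/c1.png

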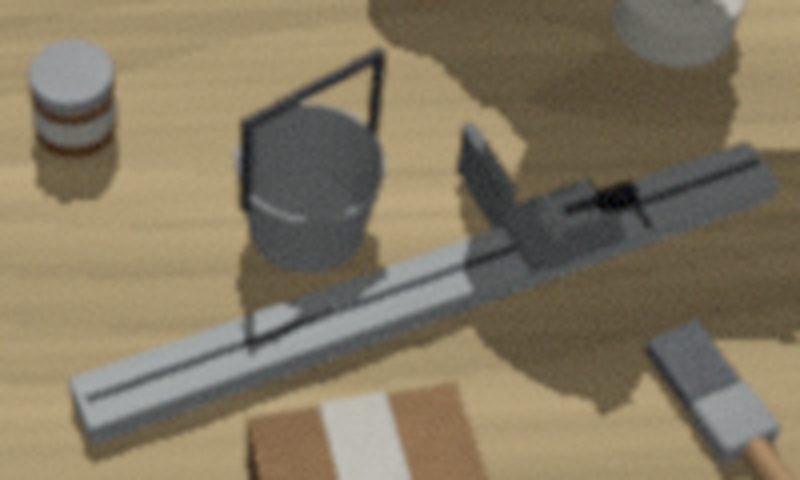

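View pics/c2.png

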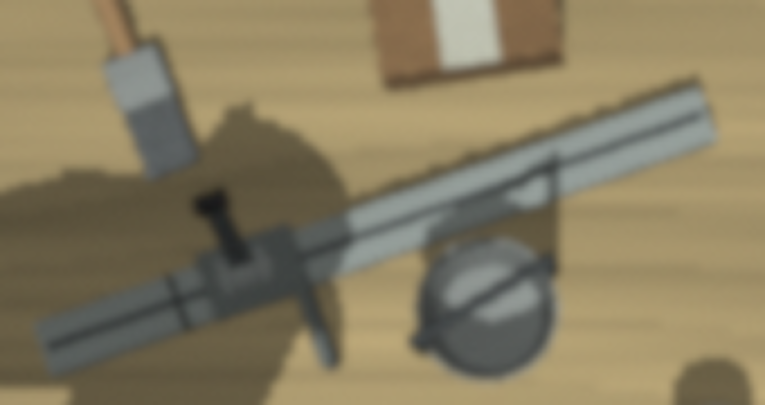

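View pics/c3.png

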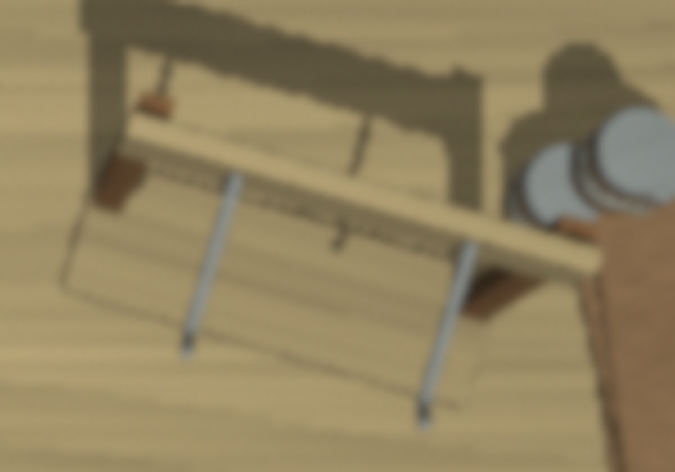

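View pics/c4.png

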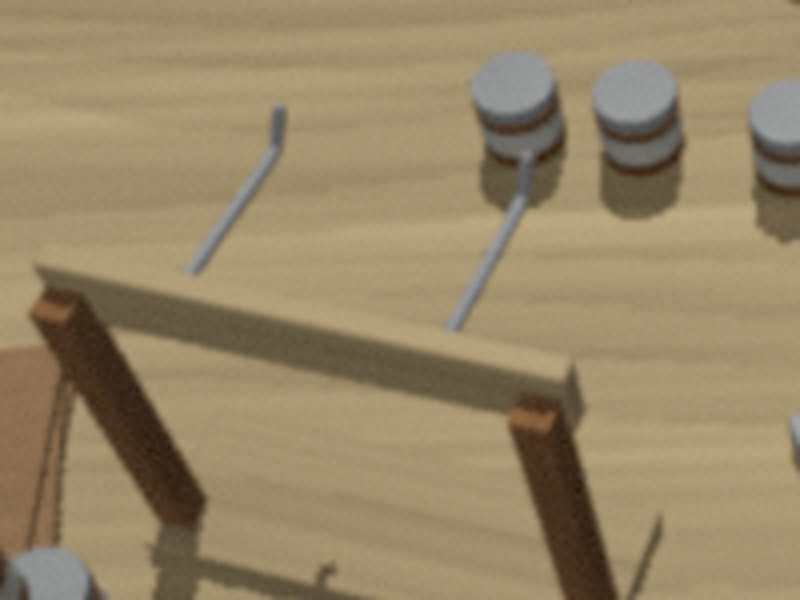

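Crops: pail handle bar corners are at scene (301.8,231) and (334.5,213.5), top (243.3,216) and (272.2,197.3). Hook tips are at scene (192,230) / (129.8,217) and top (361.6,167.8) / (414.2,183.8). The mark line is at top (187.8,201.8)-(191.6,212.9). The lever is open and leaning back, with its tip at top (196.5,184). The chosen steel pail is the grey one beside the fence.

```bash
python3 - <<'E'
from h import *
S=read_camera("scene");T=read_camera("top")
def t(n,us,ut): print(n,*tri(S,us,T,ut))
t("bar-left?",(301.75,231),(272.2,197.3)); t("bar2",(334.5,213.5),(243.3,216))
t("hA tip",(192,230),(361.6,168)); t("hB tip",(129.75,217),(414.2,184))
for n,u in(("hA",(361.6,167.5)),("hB",(414.2,183.3))): print(n,plane(T,u,.25))
for n,u in(("hA",(192,230)),("hB",(129.75,217))): print(n,"S",plane(S,u,.252))
print("hA base",plane(T,(372.4,129.6),.236),"hB base",plane(T,(424.6,144),.236))
for n,u in(("front L",(162.2,222)),("front R",(308.9,170.6)),("back L",(158.5,212)),("back R",(304.5,157.5)),("mark f",(191.5,212.5)),("mark b",(187.8,201.8))): print(n,plane(T,u,.022))
def c1(x,y):return x/4+240,y/4+200
def c2(x,y):return x/4.5+150,y/4.5+140
for n,u in(("front R",(70,380)),("back R",(92,430)),("front L",(742,143)),("back L",(778,185)),("mark b",(650,226)),("mark f",(612,185))): print("S",n,plane(S,c1(*u),.022))
print("plate tip top",plane(T,c2(333,366),.06),plane(S,c1(466,128),.06))
print("block corners jar side",plane(T,c2(292,228),.036),plane(T,c2(305,288),.036),"far",plane(T,c2(200,262),.036),plane(T,c2(212,318),.036))
t("lever tip",c1(617,197),c2(211,203))
for nm,p in(("S",S),("T",T)):
  hsv=cv2.cvtColor(p["color"],cv2.COLOR_RGB2HSV)
  for u in ([(189.5,213),(220,214.5),(257.7,219)] if nm=="S" else [(309,240),(344,247),(372,252)]):
    # lid: low-saturation blob near
    m=((hsv[...,1]<60)&(hsv[...,2]>90)).astype(np.uint8); y,x=np.mgrid[:420,:560]
    m&=((x-u[0])**2+(y-u[1])**2<14**2).astype(np.uint8); c=np.argwhere(m)[:,::-1].mean(0)
    print(nm,"jar",c,m.sum(),plane(p,c,.06),plane(p,u,.06))
E
```

```text
bar-left? [0.5511 0.0462 0.1414] [np.float64(0.001071855439341239), np.float64(0.0010718554393412466)]
bar2 [0.4962 0.1321 0.1393] [np.float64(0.0022920978640683766), np.float64(0.002292097864068336)]
hA tip [ 0.6208 -0.2011  0.2463] [np.float64(0.0009015234840093846), np.float64(0.0009015234840093388)]
hB tip [ 0.5767 -0.3448  0.2472] [np.float64(0.00023759543621579353), np.float64(0.00023759543621584527)]
hA [ 0.6217 -0.2014  0.25  ]
hB [ 0.5783 -0.3444  0.25  ]
hA S [ 0.6256 -0.1988  0.252 ]
hB S [ 0.5809 -0.3426  0.252 ]
hA base [ 0.7309 -0.235   0.236 ] hB base [ 0.6903 -0.3793  0.236 ]
front L [0.485  0.3949 0.022 ]
front R [ 0.6501 -0.0694  0.022 ]
back L [0.5167 0.4074 0.022 ]
back R [ 0.6924 -0.0555  0.022 ]
mark f [0.5153 0.3027 0.022 ]
mark b [0.5494 0.3151 0.022 ]
S front R [ 0.6557 -0.0691  0.022 ]
S back R [ 0.6918 -0.0554  0.022 ]
S front L [0.4885 0.3941 0.022 ]
S back L [0.5256 0.4099 0.022 ]
S mark b [0.5552 0.317  0.022 ]
S mark f [0.5201 0.2982 0.022 ]
plate tip top [0.4851 0.1952 0.06  ] [0.4962 0.1985 0.06  ]
block corners jar side [0.5834 0.2278 0.036 ] [0.5412 0.2181 0.036 ] far [0.5593 0.2918 0.036 ] [0.52   0.2828 0.036 ]
lever tip [0.5917 0.274  0.1058] [np.float64(0.000795749781898), np.float64(0.000795749781897998)]
S jar [188.3352 213.0754] 358 [ 0.4057 -0.2607  0.06  ] [ 0.4056 -0.2575  0.06  ]
S jar [218.452  214.8362] 354 [ 0.4165 -0.176   0.06  ] [ 0.4154 -0.1717  0.06  ]
S jar [257.4511 219.2845] 348 [ 0.4382 -0.0673  0.06  ] [ 0.4372 -0.0667  0.06  ]
T jar [308.7095 239.4832] 327 [ 0.4298 -0.0661  0.06  ] [ 0.4282 -0.067   0.06  ]
T jar [344.4247 247.5422] 332 [ 0.4053 -0.1756  0.06  ] [ 0.407  -0.1744  0.06  ]
T jar [372.4303 251.724 ] 337 [ 0.3928 -0.2613  0.06  ] [ 0.3919 -0.26    0.06  ]
```

```bash
python3 -m pendant '[[[0,0,-4.6,0.036,-0.048,0,1],[0,0,-4.6,0.036,-0.048,0,1],[0,0,-4.6,0.036,-0.048,0,1],[0,0,-4.6,0.036,-0.048,0,1],[0,0,-4.6,0.036,-0.048,0,1],[0,0,-4.6,0.036,-0.048,0,1],[0,0,-4.6,0.036,-0.048,0,1],[0,0,-4.6,0.036,-0.048,0,1]]]' 60; python3 -m pendant '[[[0,0,0,0,-0.044,0,0.2],[0,0,0,0,-0.043,0,0.2],[0,0,0,0,0,0,0.2],[0,0,0,0,0,0,0.2],[0,0,0,0,0,0,0.2],[0,0,0,0,0,0,0.2]]]'; python3 - <<'E'
from h import *
s=read_state();print(s["ee_pos"],R.from_quat(s["tool_rot"]).as_matrix(),s["q"])
S=read_camera("scene");a=crop(S,240,140,400,260,5,0);cv2.imwrite("pics/c5.png",a)
E
```

```text
time_s: 2.1
ee_pos: [0.461, 0.2632, 0.2316]
tool_rot: [0.482, 0.876, 0.0, 0.0]
ft_force: [0.9, 0.4, 0.2]
opening: 0.0853
grasp_force: 0.0
time_s: 2.7
ee_pos: [0.4599, 0.1791, 0.2313]
tool_rot: [0.48, 0.877, 0.0, 0.0]
ft_force: [-0.1, 0.6, -0.2]
opening: 0.0507
grasp_force: 0.0
[0.4599 0.1791 0.2313] [[-0.5399  0.8417  0.0002]
 [ 0.8417  0.5399  0.0002]
 [ 0.      0.0003 -1.    ]] [ 0.2373  0.3049  1.8731  0.0001  0.9633 -0.3331]
```

View pics/c5.png

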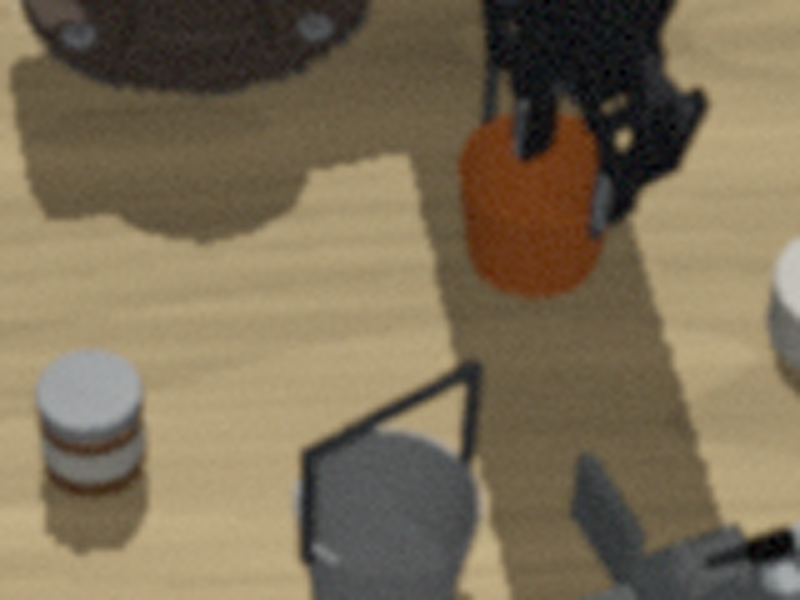

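The gripper is over the orange pail (crop 540,130). The steel pail handle runs from (310,455) to (475,370) in the crop. I'll move above the handle, off-centre, then go down.

```bash
python3 -m pendant '[[[0,0,0,0.024,-0.033,0,0.2],[0,0,0,0.024,-0.032,0,0.2],[0,0,0,0,0,-0.03,0.2],[0,0,0,0,0,-0.03,0.2],[0,0,0,0,0,-0.03,0.2],[0,0,0,0,0,-0.018,0.2],[0,0,0,0,0,0,0.2]]]'; python3 - <<'E'
from h import *
S=read_camera("scene");a=crop(S,270,160,370,260,4,0)
T=read_camera("top");b=crop(T,200,150,300,250,4,0);cv2.imwrite("pics/c6.png",np.hstack([a,b]))
E
```

```text
time_s: 3.45
ee_pos: [0.507, 0.1137, 0.1212]
tool_rot: [0.48, 0.877, -0.001, -0.002]
ft_force: [-0.5, -0.9, -0.5]
opening: 0.0509
grasp_force: 0.0
```

View pics/c6.png

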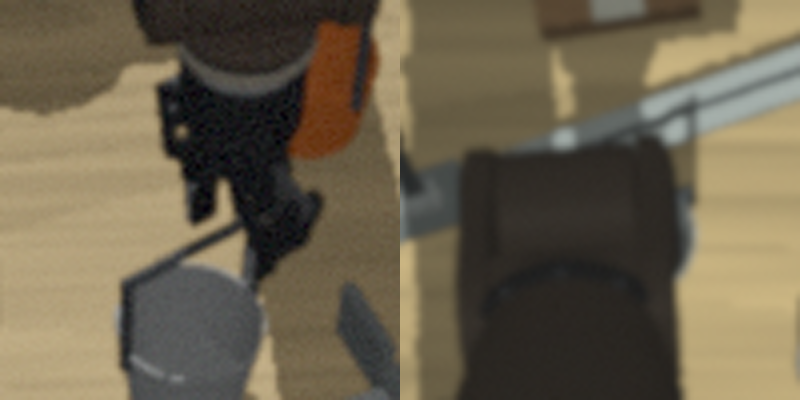

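The bar (left crop 125,280 to 240,230) passes between the two fingers. I'll close and lift.

```bash
python3 -m pendant '[[[0,0,0,0,0,0.002,-1],[0,0,0,0,0,0,-1],[0,0,0,0,0,0,-1],[0,0,0,0,0,0,-1],[0,0,0,0,0,0,-1],[0,0,0,0,0,0,-1],[0,0,0,0,0,0,-1],[0,0,0,0,0,0,-1]]]' 90; python3 -m pendant '[[[0,0,0,0,0,0.03,-1],[0,0,0,0,0,0.04,-1],[0,0,0,0,0,0.04,-1],[0,0,0,0,0,0.04,-1],[0,0,0,0,0,0,-1]]]'
```

```text
time_s: 4.35
ee_pos: [0.5083, 0.1133, 0.1262]
tool_rot: [0.48, 0.877, 0.001, 0.001]
ft_force: [-0.3, 2.6, 6.1]
opening: 0.0059
grasp_force: 88.0
time_s: 4.85
ee_pos: [0.5094, 0.1132, 0.2804]
tool_rot: [0.48, 0.877, 0.002, 0.004]
ft_force: [-0.1, 0.6, -2.6]
opening: 0.0059
grasp_force: 88.6
```

```bash
python3 -m pendant '[[[0,0,-6.2,0.009,-0.034,0,-1],[0,0,-6.2,0.009,-0.034,0,-1],[0,0,-6.2,0.009,-0.034,0,-1],[0,0,-6.2,0.009,-0.034,0,-1],[0,0,-6.2,0.009,-0.034,0,-1],[0,0,-6.2,0.009,-0.034,0,-1],[0,0,-6.2,0.009,-0.034,0,-1],[0,0,-6.1,0.009,-0.032,0,-1]]]';python3 -m pendant '[[[0,0,0,0,0,-0.013,-1],[0,0,0,0,0,-0.014,-1],[0,0,0,0,0,0,-1],[0,0,0,0,0,0,-1]]]'; python3 - <<'E'
from h import *
s=read_state();print(s["ee_pos"],R.from_quat(s["tool_rot"]).as_matrix())
S=read_camera("scene");a=crop(S,140,150,300,310,5,0);cv2.imwrite("pics/c7.png",a[:600]);cv2.imwrite("pics/c7.png",crop(S,140,170,300,290,5,0))
E
```

```text
time_s: 5.65
ee_pos: [0.5798, -0.1585, 0.2742]
tool_rot: [0.805, 0.593, -0.0, -0.001]
ft_force: [0.8, -1.1, -2.5]
opening: 0.0064
grasp_force: 88.5
time_s: 6.05
ee_pos: [0.5798, -0.1565, 0.2479]
tool_rot: [0.803, 0.596, -0.0, -0.001]
ft_force: [-0.1, 0.9, -1.5]
opening: 0.0061
grasp_force: 88.5
[ 0.5798 -0.1565  0.2479] [[ 0.2901  0.957  -0.0011]
 [ 0.957  -0.2901  0.0005]
 [ 0.0002 -0.0012 -1.    ]]
```

View pics/c7.png

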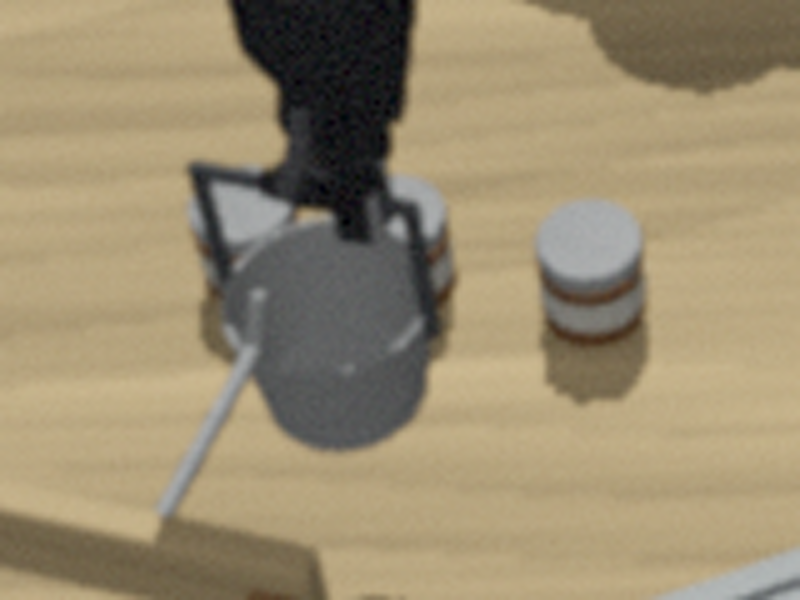

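The pail hangs level. Bar ends are at scene (179,203.6) and (222,211.6), and the hook tip is at (191.6,228.6), right of the bar's left third. I'll compute the lateral offset.

```bash
python3 - <<'E'
from h import *
S=read_camera("scene")
a=plane(S,(179,203.6),.2666);b=plane(S,(222,211.6),.2666);t=plane(S,(191.6,229),.252)
m=(a+b)/2;yh=np.array([.291,.957,0]);xh=np.array([.957,-.291,0])
print(a,b,np.linalg.norm(a-b),m,t,"tip rel y",(t-m)@yh,"x",(t-m)@xh, "bardir",np.degrees(np.arctan2((b-a)[1],(b-a)[0])),"tcp rel y",(read_state()["ee_pos"]-m)@yh)
E
```

```text
[ 0.5591 -0.2319  0.2666] [ 0.5881 -0.1334  0.2666] 0.10262870018939431 [ 0.5736 -0.1827  0.2666] [ 0.6227 -0.1999  0.252 ] tip rel y -0.002225546946521592 x 0.052046795978248385 bardir 73.58289097258594 tcp rel y 0.026857224973887095
```

```bash
python3 -m pendant '[[[0,0,0,0,0,0.006,-1],[0,0,0,0.022,-0.007,0,-1],[0,0,0,0.022,-0.008,0,-1],[0,0,0,0.022,-0.007,0,-1],[0,0,0,0,0,0,-1],[0,0,0,0,0,-0.012,-1],[0,0,0,0,0,-0.010,-1],[0,0,0,0,0,0,-1]]]';python3 -m pendant '[[[0,0,0,0,0,-0.004,-1],[0,0,0,0,0,0,-1],[0,0,0,0,0,-0.004,-1],[0,0,0,0,0,0,-1]]]'
```

```text
time_s: 6.95
ee_pos: [0.6448, -0.1785, 0.2305]
tool_rot: [0.803, 0.595, -0.001, -0.001]
ft_force: [0.5, -1.1, -1.9]
opening: 0.0059
grasp_force: 88.5
time_s: 7.35
ee_pos: [0.6459, -0.179, 0.224]
tool_rot: [0.803, 0.595, -0.0, -0.0]
ft_force: [-1.1, 0.4, -2.1]
opening: 0.0063
grasp_force: 88.5
```

```bash
python3 -m pendant '[[[0,0,0,0,0,-0.002,-1],[0,0,0,0,0,0,-1],[0,0,0,0,0,-0.002,-1],[0,0,0,0,0,0,-1],[0,0,0,0,0,0,-1]]]'; python3 - <<'E'
from h import *
S=read_camera("scene");cv2.imwrite("pics/c8.png",crop(S,140,190,300,310,5,0))
E
```

```text
time_s: 7.85
ee_pos: [0.6462, -0.1791, 0.2207]
tool_rot: [0.803, 0.595, 0.0, 0.0]
ft_force: [0.1, 0.3, 1.7]
opening: 0.0063
grasp_force: 89.1
```

View pics/c8.png

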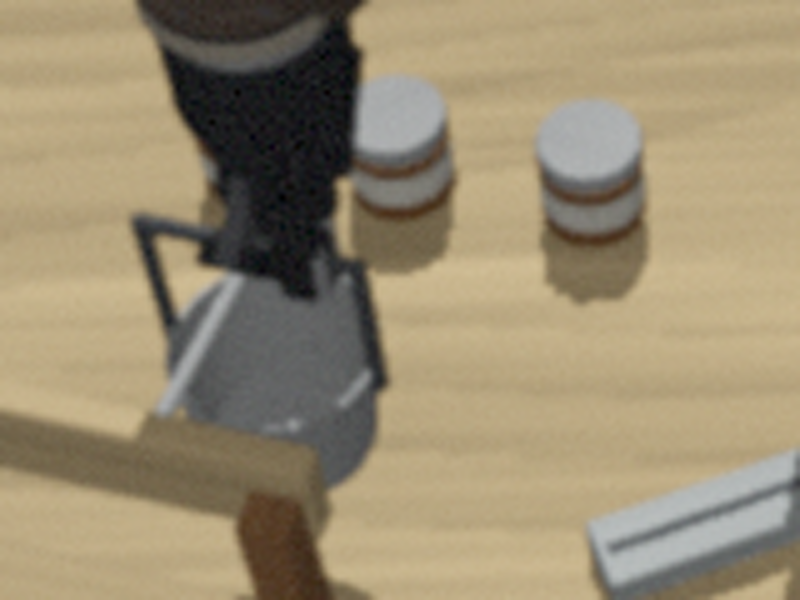

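The wire passes under the bar (crop 235,285) and the upward force shows the bar is resting in the hook. I'll release and rise.

```bash
python3 -m pendant '[[[0,0,0,0,0,0,-0.6],[0,0,0,0,0,0,-0.4],[0,0,0,0,0,0,-0.2],[0,0,0,0,0,0,-0.2],[0,0,0,0,0,0.02,-0.2],[0,0,0,0,0,0.03,-0.2],[0,0,0,0,0,0.03,-0.2],[0,0,0,0,0,0,-0.2]]]' ; python3 - <<'E'
from h import *
S=read_camera("scene");cv2.imwrite("pics/c9.png",crop(S,140,190,300,310,5,0))
T=read_camera("top");
for p in(S,T):
  for r in trace("P1_handle",p)[:3]:print(r["score"],r["point"])
E
```

```text
time_s: 8.7
ee_pos: [0.647, -0.1794, 0.3047]
tool_rot: [0.803, 0.595, 0.002, 0.003]
ft_force: [0.3, 0.1, -0.4]
opening: 0.0342
grasp_force: 0.0
0.91 [194.2, 257.1]
0.56 [342.3, 172.5]
0.54 [207.7, 281.1]
```

View pics/c9.png

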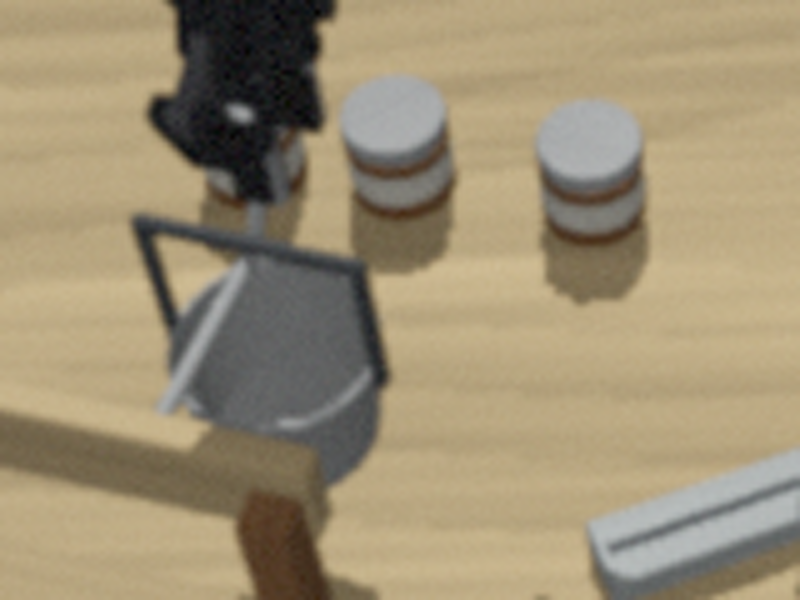

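The pail hangs level on hook A, with the bar at crop (140,220)-(360,265) and the wire under its middle. Next is the stop.

```bash
python3 -m pendant '[[[0,0,-6.7,-0.014,0.039,0,0.2],[0,0,-6.7,-0.014,0.039,0,0.2],[0,0,-6.7,-0.014,0.039,0,0.2],[0,0,-6.7,-0.014,0.039,0,0.2],[0,0,-6.7,-0.014,0.039,0,0.2],[0,0,-6.7,-0.014,0.039,0,0.2],[0,0,-6.7,-0.014,0.039,0,0.2],[0,0,-6.4,-0.014,0.039,0,0.2]]]';python3 -m pendant '[[[0,0,0,-0.01,0.036,-0.04,0.2],[0,0,0,-0.01,0.036,-0.04,0.2],[0,0,0,0,0,-0.04,0.2],[0,0,0,0,0,-0.02,0.2],[0,0,0,0,0,0,0.2],[0,0,0,0,0,0,0.2]]]'; python3 - <<'E'
from h import *
s=read_state();print(s["ee_pos"],R.from_quat(s["tool_rot"]).as_matrix()[:2,1])
E
```

```text
time_s: 9.7
ee_pos: [0.533, 0.1344, 0.2994]
tool_rot: [0.986, 0.169, -0.001, -0.0]
ft_force: [0.6, 0.1, -0.1]
opening: 0.0513
grasp_force: 0.0
time_s: 10.3
ee_pos: [0.5158, 0.1987, 0.1672]
tool_rot: [0.985, 0.172, -0.0, 0.0]
ft_force: [-0.4, 0.1, 1.1]
opening: 0.0509
grasp_force: 0.0
[0.5158 0.1987 0.1672] [ 0.3384 -0.941 ]
```

```bash
python3 -m pendant '[[[0,0,0,-0.005,0.007,-0.04,0.2],[0,0,0,0,0,-0.04,0.2],[0,0,0,0,0,-0.02,0.2],[0,0,0,0,0,-0.02,0.2],[0,0,0,0,0,-0.02,0.2],[0,0,0,0,0,0,0.2]]]';python3 -m pendant '[[[0,0,0,0,0,0,-0.2],[0,0,0,0,0,0,-0.4],[0,0,0,0,0,0,-0.6],[0,0,0,0,0,0,-0.8],[0,0,0,0,0,0,-1],[0,0,0,0,0,0,-1]]]' 20;python3 - <<'E'
from h import *
S=read_camera("scene");cv2.imwrite("pics/c10.png",crop(S,310,200,440,298,6,0))
E
```

```text
time_s: 10.9
ee_pos: [0.5108, 0.2054, 0.0266]
tool_rot: [0.985, 0.172, -0.001, 0.0]
ft_force: [-0.5, -0.4, -0.3]
opening: 0.0507
grasp_force: 0.0
time_s: 11.5
ee_pos: [0.5112, 0.2061, 0.0284]
tool_rot: [0.985, 0.172, 0.001, -0.0]
ft_force: [-0.9, 1.6, 6.5]
opening: 0.0096
grasp_force: 20.9
```

View pics/c10.png

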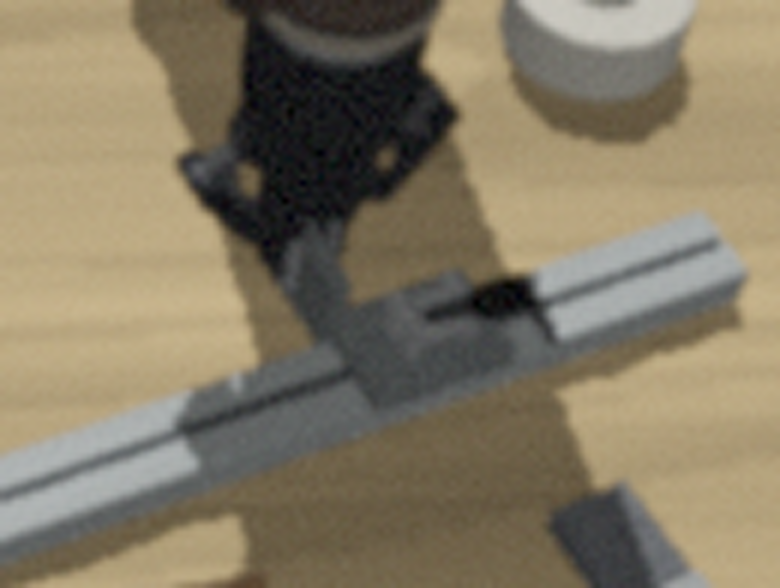

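The plate is pinched (opening 9.6 mm) at crop (315,260). The line shows at crop (540,300)-(550,338), beyond the lever. I'll slide 85 mm along the fence, then measure.

```bash
python3 -m pendant '[[[0,0,0,0,0,0,-1],[0,0,0,-0.004,0.0115,0,-1],[0,0,0,-0.004,0.0115,0,-1],[0,0,0,-0.004,0.0115,0,-1],[0,0,0,-0.004,0.0115,0,-1],[0,0,0,-0.004,0.0115,0,-1],[0,0,0,-0.004,0.0115,0,-1],[0,0,0,-0.0045,0.011,0,-1]]]' 40;python3 -m pendant '[[[0,0,0,0,0,0,-1],[0,0,0,0,0,0,-1]]]';python3 - <<'E'
from h import *
s=read_state();e=s["ee_pos"];print(e, e@[-.337,.9415,0]-.005)
S=read_camera("scene");T=read_camera("top")
a=crop(S,370,205,440,265,5.7,0);b=crop(T,150,165,220,225,5.7,0)
cv2.imwrite("pics/c11.png",np.hstack([a,b]))
E
```

```text
time_s: 12.35
ee_pos: [0.4826, 0.2853, 0.0285]
tool_rot: [0.985, 0.172, 0.0, 0.0]
ft_force: [2.3, -11.0, 7.1]
opening: 0.0094
grasp_force: 42.8
time_s: 12.55
ee_pos: [0.4821, 0.2866, 0.0285]
tool_rot: [0.985, 0.172, 0.001, -0.0]
ft_force: [-5.3, 6.6, 8.6]
opening: 0.0097
grasp_force: 42.8
[0.4821 0.2866 0.0285] 0.10240514137524637
```

View pics/c11.png

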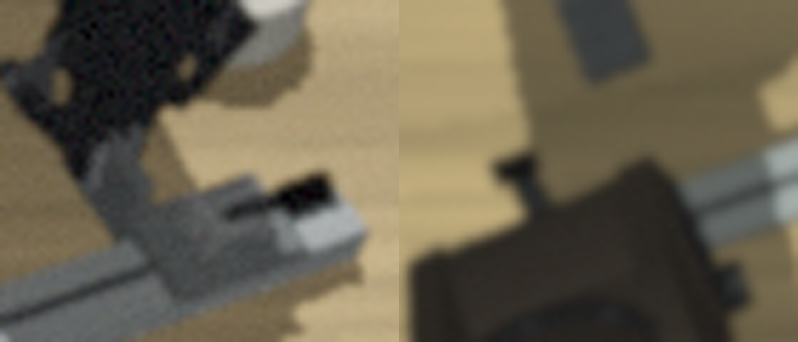

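The line is now hidden under the block, at about 7-9 mm ahead by the earlier measurement. I'll refine its position from the initial pictures with a brightness profile.

```bash
python3 - <<'E'
from h import *
S=read_camera("scene");T=read_camera("top")
xf=np.array([.9415,.337,0]);yf=np.array([-.337,.9415,0]);O=.519*xf*0+np.array([.519,.3015,0]);O0=O-(O@yf)*yf
for nm,p in(("scene",S),("top",T)):
  g=cv2.cvtColor(cv2.imread(f"pics/{nm}0.png"),cv2.COLOR_BGR2GRAY).astype(np.float32)
  for x in(.004,.008,.012,.03,.034):
    for z,y0,y1 in((.022,.095,.13),):
      ys=np.arange(y0,y1,.002);uv=np.array([proj(p,O0+x*xf+y*yf+[0,0,z]) for y in ys],np.float32)
      v=cv2.remap(g,uv[None,:,0],uv[None,:,1],cv2.INTER_LINEAR)[0]
      print(nm,x,v.astype(int))
  for x in(.004,.008,.032,.038):
    ys=np.arange(.006,.03,.002);uv=np.array([proj(p,O0+x*xf+y*yf+[0,0,.036]) for y in ys],np.float32)
    print(nm,"edge0 from .006",x,cv2.remap(g,uv[None,:,0],uv[None,:,1],1)[0].astype(int))
    ys=np.arange(.076,.1,.002);uv=np.array([proj(p,O0+x*xf+y*yf+[0,0,.036]) for y in ys],np.float32)
    print(nm,"edge70 from .076",x,cv2.remap(g,uv[None,:,0],uv[None,:,1],1)[0].astype(int))
E
```

```text
scene 0.004 [20 21 22 24 28 27 27 30 26 23 24 39 57 73 81 85 88 90]
scene 0.008 [ 6 15 19 15 13 15 18 20 19 17 23 37 57 73 84 88 90 90]
scene 0.012 [ 9 12 16  9  7  8 13  9  4 18 32 53 75 85 86 86 87 88]
scene 0.03 [80 87 90 91 90 84 73 57 55 65 79 87 91 91 91 91 89 88]
scene 0.034 [82 92 92 88 87 84 76 57 53 67 80 87 89 89 89 91 90 89]
scene edge0 from .006 0.004 [78 66 59 54 53 53 59 63 66 65 64 63]
scene edge70 from .076 0.004 [83 83 82 76 74 75 81 85 85 84 85 85 83]
scene edge0 from .006 0.008 [82 75 68 61 54 56 58 61 62 62 62 64]
scene edge70 from .076 0.008 [68 69 72 70 61 52 51 51 45 47 51 52 48]
scene edge0 from .006 0.032 [80 80 80 75 69 62 60 60 62 67 66 67]
scene edge70 from .076 0.032 [65 63 61 62 64 69 76 76 81 84 79 74 64]
scene edge0 from .006 0.038 [92 90 87 80 69 59 60 62 65 66 62 60]
scene edge70 from .076 0.038 [63 63 64 63 63 72 81 88 90 91 89 83 69]
top 0.004 [86 89 90 90 89 86 82 75 68 68 72 80 85 88 89 89 90 90]
top 0.008 [86 88 90 90 89 88 83 76 70 67 72 79 87 90 91 90 90 91]
top 0.012 [80 83 84 85 84 82 78 73 67 66 68 75 80 84 84 84 85 86]
top 0.03 [87 90 91 91 90 89 84 78 71 70 73 80 86 89 90 90 91 91]
top 0.034 [84 88 90 90 89 88 86 80 74 72 74 81 85 88 90 91 91 91]
top edge0 from .006 0.004 [91 91 91 91 88 85 79 72 67 65 64 66]
top edge70 from .076 0.004 [67 67 66 66 67 69 72 78 83 87 90 91 91]
top edge0 from .006 0.008 [89 89 90 89 87 83 78 72 68 66 66 66]
top edge70 from .076 0.008 [71 70 69 67 67 68 71 76 81 87 88 88 88]
top edge0 from .006 0.032 [90 90 90 90 88 85 80 75 70 68 66 66]
top edge70 from .076 0.032 [74 72 70 67 67 68 71 76 82 86 89 90 89]
top edge0 from .006 0.038 [89 89 89 88 86 83 79 75 72 69 68 68]
top edge70 from .076 0.038 [67 68 68 68 67 70 73 75 80 84 88 88 88]
```

```bash
python3 -m pendant '[[[0,0,0,-0.001,0.003,0,-1],[0,0,0,-0.001,0.003,0,-1],[0,0,0,-0.001,0.0025,0,-1],[0,0,0,0,0,0,-1],[0,0,0,0,0,0,-1],[0,0,0,0,0,0,-1]]]';python3 -c "
from h import *
for i in range(2): e=read_state()['ee_pos'];print(e,e@[-.337,.9415,0]-.005)"
```

```text
time_s: 13.35
ee_pos: [0.4795, 0.2938, 0.0285]
tool_rot: [0.985, 0.172, 0.0, 0.0]
ft_force: [-1.7, -6.4, 9.2]
opening: 0.0092
grasp_force: 42.9
[0.4795 0.2938 0.0285] 0.11007584673932494
[0.4795 0.2938 0.0285] 0.11007584673932494
```

```bash
python3 -m pendant '[[[0,0,0,-0.0005,0.0015,0,-1],[0,0,0,0,0,0,-1],[0,0,0,0,0,0,-1]]]';python3 -m pendant '[[[0,0,0,0,0,0,-0.7],[0,0,0,0,0,0,-0.4],[0,0,0,0,0,0,-0.2],[0,0,0,0,0,0,-0.2],[0,0,0,0,0,0.03,-0.2],[0,0,0,0,0,0.04,-0.2],[0,0,0,0,0,0.04,-0.2],[0,0,0,0,0,0.04,-1]]]'
```

```text
time_s: 13.65
ee_pos: [0.479, 0.2952, 0.0285]
tool_rot: [0.985, 0.172, 0.0, 0.0]
ft_force: [-1.0, -8.6, 9.9]
opening: 0.0096
grasp_force: 43.0
time_s: 14.45
ee_pos: [0.4785, 0.2957, 0.1787]
tool_rot: [0.985, 0.172, -0.0, 0.0]
ft_force: [0.6, 0.0, -0.8]
opening: 0.0208
grasp_force: 0.0
```

```bash
python3 -m pendant '[[[0,0,0,0.032,0.02,0,-1],[0,0,0,0.032,0.02,0,-1],[0,0,0,0.032,0.02,0,-1],[0,0,0,0.03,0.019,0,-1],[0,0,0,0,0,-0.04,-1],[0,0,0,0,0,-0.043,-1],[0,0,0,0,0,0,-1]]]' 40;python3 -m pendant '[[[0,0,0,-0.0207,-0.0074,0,-1],[0,0,0,-0.0207,-0.0074,0,-1],[0,0,0,-0.0207,-0.0074,0,-1],[0,0,0,-0.0207,-0.0074,0,-1],[0,0,0,-0.0207,-0.0074,0,-1],[0,0,0,-0.0207,-0.0074,0,-1],[0,0,0,0,0,0,-1]]]'
```

```text
time_s: 15.15
ee_pos: [0.6022, 0.3736, 0.0883]
tool_rot: [0.985, 0.172, -0.005, 0.001]
ft_force: [-0.0, 0.4, -0.0]
opening: -0.0002
grasp_force: 0.0
time_s: 15.85
ee_pos: [0.4793, 0.3302, 0.0964]
tool_rot: [0.985, 0.172, 0.0, -0.0]
ft_force: [0.4, -0.1, -0.1]
opening: 0.0003
grasp_force: 0.0
```

```bash
python3 -m pendant '[[[0,0,0,0,0,0.01,-1],[0,0,0,-0.017,-0.006,0,-1],[0,0,0,0,0,-0.015,-1],[0,0,0,0,0,-0.015,-1],[0,0,0,0,0,-0.01,-1],[0,0,0,0,0,-0.006,-1],[0,0,0,0,0,0,-1]]]';python3 - <<'E'
from h import *
e=read_state()["ee_pos"];print(e,e@[.9415,.337,0])
E
python3 -m pendant '[[[0,0,0,0,0,-0.003,-1],[0,0,0,0,0,-0.002,-1],[0,0,0,0,0,0,-1]]]'
```

```text
time_s: 16.55
ee_pos: [0.4639, 0.3245, 0.058]
tool_rot: [0.985, 0.172, -0.0, 0.0]
ft_force: [0.3, -0.4, 0.2]
opening: 0.0001
grasp_force: 0.0
[0.4639 0.3245 0.058 ] 0.5461126718263387
time_s: 16.85
ee_pos: [0.4637, 0.3244, 0.0533]
tool_rot: [0.985, 0.172, 0.0, 0.0]
ft_force: [-0.8, -0.6, 0.1]
opening: 0.0001
grasp_force: 0.0
```

```bash
python3 -m pendant '[[[0,0,0,0,0,-0.002,-1],[0,0,0,0,0,0,-1]]]' | grep -E 'pos|ft'; python3 -m pendant '[[[0,0,0,0,0,-0.002,-1],[0,0,0,0,0,0,-1]]]'| grep -E 'pos|ft'; python3 -m pendant '[[[0,0,0,0,0,-0.0015,-1],[0,0,0,0,0,0,-1]]]'| grep -E 'pos|ft'
```

```text
ee_pos: [0.4637, 0.3245, 0.0514]
ft_force: [-0.2, 0.0, 1.6]
ee_pos: [0.4637, 0.3245, 0.0509]
ft_force: [-4.4, -1.3, 21.5]
ee_pos: [0.4638, 0.3246, 0.0506]
ft_force: [-8.8, -4.2, 35.2]
```

```bash
python3 -m pendant '[[[0,0,0,0,0,0.03,-1],[0,0,0,0,0,0.05,-1],[0,0,0,0,0,0.05,-1],[0,0,0,0,-0.045,0.02,-1],[0,0,0,0,-0.045,0,-1],[0,0,0,0,-0.045,0,-1],[0,0,0,0,-0.045,0,-1],[0,0,0,0,-0.045,0,-1]]]' ;python3 - <<'E'
from h import *
S=read_camera("scene");T=read_camera("top")
a=crop(S,340,195,440,295,4,0);b=crop(T,150,150,250,250,4,0);cv2.imwrite("pics/c12.png",np.hstack([a,b]));cv2.imwrite("pics/topB.png",T["color"][:,:,::-1]);cv2.imwrite("pics/sceneB.png",S["color"][:,:,::-1])
E
```

```text
time_s: 18.25
ee_pos: [0.4632, 0.0977, 0.1979]
tool_rot: [0.985, 0.172, 0.0, 0.0]
ft_force: [1.6, -0.4, -0.1]
opening: -0.0001
grasp_force: 0.0
```

View pics/c12.png

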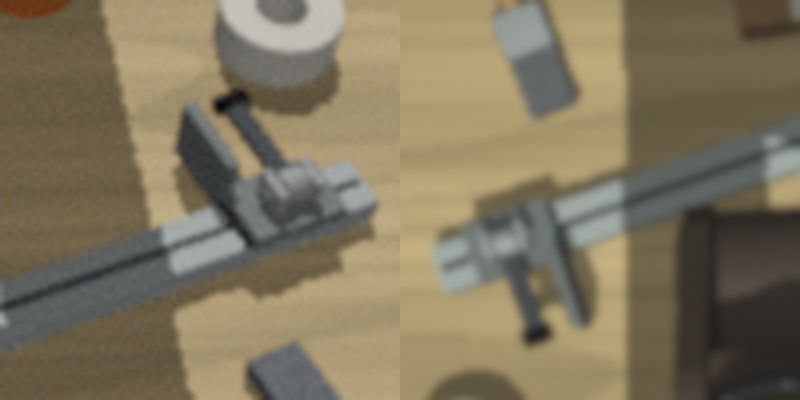

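The lever is now pointing to the robot: tip at left crop (232,100), right crop (537,332). The stop's jar side sits at the line, with only a thin dark edge showing at left crop (240,225). Next I'll turn the gripper by 90° and re-measure the jars.

```bash
python3 -m pendant '[[[0,0,8.5,0,0,0,1],[0,0,8.5,0,0,0,1],[0,0,8.5,0,0,0,1],[0,0,8.5,0,0,0,1],[0,0,8.5,0,0,0,1],[0,0,8.5,0,0,0,1],[0,0,8.5,0,0,0,1],[0,0,8.5,0,0,0,1]]]' >/dev/null;python3 -m pendant '[[[0,0,8.5,0,0,0,1],[0,0,8.5,0,0,0,1],[0,0,5,0,0,0,1],[0,0,0,0,0,0,1]]]'; cat > jars.py <<'E'
from h import *
xf=np.array([.9415,.337,0]);yf=np.array([-.337,.9415,0])
def jars(n=9):
  out=[]
  for nm in("top","scene"):
    p=read_camera(nm)
    for r in trace("J1_mid",p):
      if r["score"]>.25 and r["mask"].sum()<900:
        m=r["mask"].astype(np.uint8)
        c=np.argwhere(m)[:,::-1].mean(0); X=plane(p,c,.045 if nm=="top" else .034)
        print(nm,round(r["score"],2),c,m.sum(),X[:2],"fence",X@xf-.591,X@yf-.1113)
if __name__=="__main__":
  jars(); s=read_state();e=s["ee_pos"];print(e,e@xf-.591,e@yf-.1113,R.from_quat(s["tool_rot"]).as_matrix()[:2,1])
  # lids
  for nm in("top","scene"):
    p=read_camera(nm);hsv=cv2.cvtColor(p["color"],cv2.COLOR_RGB2HSV);m=((hsv[...,1]<60)&(hsv[...,2]>90)).astype(np.uint8)
    n,l,st,ce=cv2.connectedComponentsWithStats(m)
    for i in range(1,n):
      if 150<st[i,4]<600: X=plane(p,ce[i],.06); (abs(X[1])<.35 and X[0]<.62) and print("lid",nm,ce[i],st[i,2:],X[:2],"f",X@xf-.591,X@yf-.1113)
E
python3 jars.py
```

```text
time_s: 19.55
ee_pos: [0.4635, 0.0998, 0.1977]
tool_rot: [0.574, 0.819, 0.0, -0.0]
ft_force: [-0.4, 0.1, 0.2]
opening: 0.0854
grasp_force: 0.0
top 0.61 [371.1803 251.4113] 355 [ 0.3938 -0.2601] fence -0.3079343571766253 -0.4889233012946202
scene 0.63 [189.3717 216.4721] 538 [ 0.3958 -0.2631] fence -0.30706149355960755 -0.49237202571659733
[0.4635 0.0996 0.1977] -0.12104012264123076 -0.17376870273133702 [0.9416 0.3367]
lid top [308.693  239.5198] [ 20  21 329] [ 0.4297 -0.0661] f -0.20873538650715828 -0.3183034573237361
lid top [344.3664 247.5495] [ 20  20 333] [ 0.4053 -0.1755] f -0.26853102822554503 -0.4130851950058811
lid top [372.3421 251.7193] [ 21  20 342] [ 0.3928 -0.2611] f -0.30919349989814127 -0.48945899440753127
lid scene [187.5455 210.6195] [ 22  18 297] [ 0.3964 -0.2638] f -0.3067121862099861 -0.49326675480853727
lid scene [217.9091 212.8418] [ 21  18 297] [ 0.409  -0.1779] f -0.2658749750168899 -0.41661627637435544
lid scene [257.283  217.9164] [ 22  20 311] [ 0.4332 -0.0678] f -0.206027506451538 -0.32113467810026286
lid scene [190.445  260.7477] [ 43  37 555] [ 0.5695 -0.2392] f -0.1354800616354585 -0.5284337004163989
```

```bash
python3 -m pendant '[[[0,0,0,-0.008,-0.042,0,1],[0,0,0,-0.008,-0.042,0,1],[0,0,0,-0.008,-0.042,0,1],[0,0,0,-0.008,-0.041,0,1],[0,0,0,0,0,-0.04,1],[0,0,0,0,0,-0.04,1],[0,0,0,0,0,-0.02,1],[0,0,0,0,0,0,1]]]'
```

```text
time_s: 20.65
ee_pos: [0.4305, -0.0675, 0.0958]
tool_rot: [0.576, 0.818, -0.001, -0.002]
ft_force: [-0.8, 0.5, 0.4]
opening: 0.085
grasp_force: 0.0
```

```bash
python3 -m pendant '[[[0,0,0,0.001,0,-0.025,1],[0,0,0,0,0,-0.025,1],[0,0,0,0,0,-0.024,1],[0,0,0,0,0,0,1]]]';python3 -m pendant '[[[0,0,0,0,0,0,0.3],[0,0,0,0,0,0,0.1],[0,0,0,0,0,0,-0.2],[0,0,0,0,0,0,-0.5],[0,0,0,0,0,0,-0.5],[0,0,0,0,0,0,-0.5]]]' 30
```

```text
time_s: 21.05
ee_pos: [0.4323, -0.0674, 0.0229]
tool_rot: [0.575, 0.818, -0.0, -0.001]
ft_force: [0.1, -0.1, 0.1]
opening: 0.0853
grasp_force: 0.0
time_s: 21.65
ee_pos: [0.4329, -0.0677, 0.0253]
tool_rot: [0.575, 0.818, 0.0, 0.001]
ft_force: [-1.5, -0.1, 5.4]
opening: 0.0592
grasp_force: 31.2
```

```bash
python3 -m pendant '[[[0,0,0,0,0,0.03,-0.5],[0,0,0,0.01,0.045,0.01,-0.5],[0,0,0,0.01,0.045,0,-0.5],[0,0,0,0.01,0.045,0,-0.5],[0,0,0,0.01,0.045,0,-0.5],[0,0,0,0.01,0.045,0,-0.5],[0,0,0,0.01,0.045,0,-0.5],[0,0,0,0.009,0.046,0,-0.5]]]';python3 -m pendant '[[[0,0,0,0,0,0,-0.5],[0,0,0,0,0,0,-0.5]]]';python3 - <<'E'
from jars import *
s=read_state();e=s["ee_pos"];print(e,e@xf-.591,e@yf-.1113)
E
```

```text
time_s: 22.45
ee_pos: [0.5019, 0.2505, 0.0653]
tool_rot: [0.575, 0.818, 0.001, 0.001]
ft_force: [0.6, -1.0, -3.1]
opening: 0.0588
grasp_force: 36.1
time_s: 22.65
ee_pos: [0.5012, 0.2493, 0.0647]
tool_rot: [0.574, 0.819, 0.0, 0.0]
ft_force: [-0.2, 0.5, -2.9]
opening: 0.0586
grasp_force: 36.1
[0.5012 0.2493 0.0647] -0.03508109699623019 -0.04548238369755568
```

```bash
python3 -m pendant '[[[0,0,0,0,0,-0.02,-0.5],[0,0,0,0,0,-0.014,-0.5],[0,0,0,0,0,-0.004,-0.5],[0,0,0,0,0,0,-0.5],[0,0,0,-0.0017,0.0047,0,-0.5],[0,0,0,-0.0015,0.0042,0,-0.5],[0,0,0,0,0,0,-0.5]]]'; for i in 1 2; do python3 -m pendant '[[[0,0,0,-0.0003,0.0009,0,-0.5],[0,0,0,-0.0003,0.0009,0,-0.5],[0,0,0,0,0,0,-0.5]]]'|grep -E 'pos|ft'; done
```

```text
time_s: 23.35
ee_pos: [0.4983, 0.2578, 0.026]
tool_rot: [0.575, 0.818, 0.0, 0.0]
ft_force: [-0.6, -0.5, -3.4]
opening: 0.0589
grasp_force: 36.3
ee_pos: [0.4978, 0.2592, 0.0258]
ft_force: [0.1, -0.0, -3.3]
ee_pos: [0.4971, 0.261, 0.0257]
ft_force: [0.5, 0.4, -3.9]
```

```bash
python3 -m pendant '[[[0,0,0,0,0,-0.001,-0.5],[0,0,0,0,0,0,-0.5]]]'|grep -E 'pos|ft'; for i in 1 2; do python3 -m pendant '[[[0,0,0,-0.0003,0.0009,0,-0.5],[0,0,0,0,0,0,-0.5],[0,0,0,0,0,0,-0.5]]]'|grep -E 'pos|ft'; done
```

```text
ee_pos: [0.4973, 0.2609, 0.0253]
ft_force: [-0.8, -0.0, 4.4]
ee_pos: [0.4972, 0.2616, 0.0253]
ft_force: [-0.3, -3.9, 5.2]
ee_pos: [0.497, 0.2625, 0.0253]
ft_force: [0.5, -3.9, 5.3]
```

```bash
for i in 1; do python3 -m pendant '[[[0,0,0,0.0028,0.001,0,-0.5],[0,0,0,0,0,0,-0.5],[0,0,0,0,0,0,-0.5]]]'|grep -E 'pos|ft'; done;  for i in 1 2; do python3 -m pendant '[[[0,0,0,0.0009,0.0003,0,-0.5],[0,0,0,0,0,0,-0.5],[0,0,0,0,0,0,-0.5]]]'|grep -E 'pos|ft'; done
```

```text
ee_pos: [0.498, 0.2629, 0.0253]
ft_force: [-8.5, -6.3, 12.1]
ee_pos: [0.498, 0.263, 0.0253]
ft_force: [-12.6, -7.8, 15.6]
ee_pos: [0.4981, 0.263, 0.0253]
ft_force: [-16.6, -8.5, 18.7]
```

```bash
python3 -m pendant '[[[0,0,0,-0.002,-0.0005,0.0005,-0.5],[0,0,0,0,0,0,0.5],[0,0,0,0,0,0,1],[0,0,0,0,0,0,1],[0,0,0,0,0,0,1],[0,0,0,0,0,0,1]]]' | grep -E 'open|ft'; python3 -m pendant '[[[0,0,0,0,0,0.03,1],[0,0,0,0,0,0.05,1],[0,0,0,0,0,0.05,1],[0,0,0,-0.007,-0.045,0,1],[0,0,0,-0.008,-0.045,0,1],[0,0,0,-0.008,-0.045,0,1],[0,0,0,-0.008,-0.045,0,1],[0,0,0,0,0,0,1]]]'; python3 jars.py
```

```text
ft_force: [-0.5, -0.5, 0.1]
opening: 0.0854
time_s: 27.05
ee_pos: [0.4673, 0.0801, 0.1554]
tool_rot: [0.577, 0.817, -0.0, -0.0]
ft_force: [0.6, 0.3, -0.7]
opening: 0.0854
grasp_force: 0.0
top 0.63 [370.9106 251.0569] 369 [ 0.3949 -0.2593] fence -0.30663148611345376 -0.488520128448944
scene 0.88 [189.444  216.6173] 554 [ 0.3963 -0.2628] fence -0.3064473074090935 -0.4923159752465851
[0.4685 0.0844 0.1553] -0.12149226630423243 -0.18974369066228675 [0.9408 0.3388]
lid top [344.3533 247.521 ] [ 20  20 334] [ 0.4054 -0.1754] f -0.2684355214239243 -0.4130776658939353
lid top [372.3392 251.7251] [ 21  20 342] [ 0.3927 -0.2611] f -0.30920722943633017 -0.4894442901687096
lid scene [187.5559 210.6169] [ 22  18 295] [ 0.3964 -0.2638] f -0.30671030776458247 -0.4932370887069482
lid scene [217.8993 212.755 ] [ 23  17 298] [ 0.4087 -0.1779] f -0.2661957305445746 -0.41655004237640886
lid scene [385.2219 231.6717] [ 28  23 329] [0.4989 0.2753] f -0.028520127890446112 -0.020197399744667596
```

```bash
python3 -m pendant '[[[0,0,0,-0.009,-0.0375,0,1],[0,0,0,-0.009,-0.0375,0,1],[0,0,0,-0.009,-0.0375,0,1],[0,0,0,-0.009,-0.0375,0,1],[0,0,0,-0.009,-0.0375,0,1],[0,0,0,-0.009,-0.0375,0,1],[0,0,0,-0.0075,-0.036,-0.02,1],[0,0,0,0,0,-0.03,1]]]';python3 -m pendant '[[[0,0,0,0,0,0,1],[0,0,0,0,0,0,1]]]' |grep pos
```

```text
time_s: 28.15
ee_pos: [0.4077, -0.1803, 0.1056]
tool_rot: [0.576, 0.818, 0.0, 0.002]
ft_force: [0.8, -1.0, -1.0]
opening: 0.0859
grasp_force: 0.0
ee_pos: [0.4069, -0.1764, 0.1053]
```

```bash
python3 -m pendant '[[[0,0,0,0,0,-0.03,1],[0,0,0,0,0,-0.03,1],[0,0,0,0,0,-0.022,1],[0,0,0,0,0,0,1]]]'|grep -E 'pos|ft';python3 -m pendant '[[[0,0,0,0,0,0,0.3],[0,0,0,0,0,0,0.1],[0,0,0,0,0,0,-0.2],[0,0,0,0,0,0,-0.5],[0,0,0,0,0,0,-0.5],[0,0,0,0,0,0,-0.5]]]' 30;python3 -m pendant '[[[0,0,0,0,0,0.03,-0.5],[0,0,0,0,0,0.01,-0.5],[0,0,0,0,0,0,-0.5]]]'
```

```text
ee_pos: [0.4069, -0.1761, 0.0225]
ft_force: [-0.6, 0.7, 0.3]
time_s: 29.35
ee_pos: [0.4073, -0.1772, 0.0249]
tool_rot: [0.575, 0.818, 0.0, 0.001]
ft_force: [1.8, 3.6, 5.2]
opening: 0.0592
grasp_force: 31.1
time_s: 29.65
ee_pos: [0.4075, -0.1776, 0.0651]
tool_rot: [0.575, 0.818, 0.0, 0.002]
ft_force: [1.0, -0.2, -3.5]
opening: 0.059
grasp_force: 35.5
```

```bash
python3 -m pendant '[[[0,0,0,0.014,0.0463,0,-0.5],[0,0,0,0.014,0.0463,0,-0.5],[0,0,0,0.014,0.0463,0,-0.5],[0,0,0,0.014,0.0463,0,-0.5],[0,0,0,0.014,0.0463,0,-0.5],[0,0,0,0.014,0.0463,0,-0.5],[0,0,0,0.014,0.0463,0,-0.5],[0,0,0,0.0136,0.0455,0,-0.5]]]' >/dev/null;python3 -m pendant '[[[0,0,0,0,0,0,-0.5],[0,0,0,0,0,0,-0.5]]]'
```

```text
time_s: 30.65
ee_pos: [0.5177, 0.1932, 0.0623]
tool_rot: [0.574, 0.819, -0.0, -0.0]
ft_force: [0.2, -0.4, -2.8]
opening: 0.0588
grasp_force: 35.4
```

```bash
python3 -m pendant '[[[0,0,0,0,0,-0.02,-0.5],[0,0,0,0,0,-0.012,-0.5],[0,0,0,0,0,-0.005,-0.5],[0,0,0,0,0,-0.0005,-0.5],[0,0,0,-0.0015,0.0042,0,-0.5],[0,0,0,-0.0015,0.0042,0,-0.5],[0,0,0,0,0,0,-0.5],[0,0,0,0,0,0,-0.5]]]'|grep -E 'pos|ft'; for i in 1 2 3; do python3 -m pendant '[[[0,0,0,-0.0003,0.0009,0,-0.5],[0,0,0,0,0,0,-0.5],[0,0,0,0,0,0,-0.5]]]'|grep -E 'pos|ft'; done
```

```text
ee_pos: [0.5153, 0.201, 0.0259]
ft_force: [-0.7, 0.4, -3.4]
ee_pos: [0.515, 0.2017, 0.0258]
ft_force: [0.3, 0.3, -2.8]
ee_pos: [0.5146, 0.2026, 0.0257]
ft_force: [-0.3, -0.8, -2.9]
ee_pos: [0.5144, 0.2035, 0.0257]
ft_force: [-0.6, -0.7, -2.5]
```

```bash
for i in 1 2; do python3 -m pendant '[[[0,0,0,0.0014,0.0005,0,-0.5],[0,0,0,0,0,0,-0.5],[0,0,0,0,0,0,-0.5]]]'|grep -E 'pos|ft'; done; for i in 1 2 ; do python3 -m pendant '[[[0,0,0,-0.0003,0.0009,0,-0.5],[0,0,0,0,0,0,-0.5],[0,0,0,0,0,0,-0.5]]]'|grep -E 'pos|ft'; done
```

```text
ee_pos: [0.5158, 0.204, 0.0257]
ft_force: [-0.0, 0.6, -3.4]
ee_pos: [0.5172, 0.2045, 0.0257]
ft_force: [-0.7, -0.3, -2.9]
ee_pos: [0.5168, 0.2054, 0.0257]
ft_force: [-0.3, -0.5, -3.4]
ee_pos: [0.5165, 0.2063, 0.0258]
ft_force: [-0.4, 0.1, -3.0]
```

```bash
for i in 1 2; do python3 -m pendant '[[[0,0,0,-0.0003,0.0009,0,-0.5],[0,0,0,0,0,0,-0.5],[0,0,0,0,0,0,-0.5]]]'|grep -E 'pos|ft'; done
```

```text
ee_pos: [0.5162, 0.2072, 0.0257]
ft_force: [0.7, 0.3, -2.2]
ee_pos: [0.516, 0.208, 0.0257]
ft_force: [0.6, -1.5, -2.2]
```

```bash
for i in 1 2; do python3 -m pendant '[[[0,0,0,0.0014,0.0005,0,-0.5],[0,0,0,0,0,0,-0.5],[0,0,0,0,0,0,-0.5]]]'|grep -E 'pos|ft'; done
```

```text
ee_pos: [0.5174, 0.2086, 0.0257]
ft_force: [0.2, -1.6, -3.0]
ee_pos: [0.5176, 0.2086, 0.0256]
ft_force: [-4.4, -4.4, 1.3]
```

```bash
python3 -m pendant '[[[0,0,0,-0.0003,0.0009,0,-0.5],[0,0,0,0,0,0,-0.5],[0,0,0,0,0,0,-0.5]]]'|grep -E 'pos|ft';python3 -m pendant '[[[0,0,0,-0.0004,0,-0.0008,-0.5],[0,0,0,0,0,0,0.3],[0,0,0,0,0,0,1],[0,0,0,0,0,0,1],[0,0,0,0,0,0,1],[0,0,0,0,0,0,1]]]' | grep -E 'open|ft'; python3 -m pendant '[[[0,0,0,0,0,0.03,1],[0,0,0,0,0,0.05,1],[0,0,0,0,0,0.05,1],[0,0,0,-0.012,-0.045,0,1],[0,0,0,-0.012,-0.045,0,1],[0,0,0,-0.012,-0.045,0,1],[0,0,0,0,0,0,1],[0,0,0,0,0,0,1]]]'; python3 jars.py
```

```text
ee_pos: [0.5175, 0.2088, 0.0256]
ft_force: [-2.7, -12.4, 0.8]
ft_force: [0.4, 1.7, 0.3]
opening: 0.0851
time_s: 36.45
ee_pos: [0.4823, 0.0743, 0.1553]
tool_rot: [0.576, 0.817, 0.0, 0.0]
ft_force: [0.2, -0.2, 0.6]
opening: 0.0855
grasp_force: 0.0
top 0.56 [371.1335 251.5714] 322 [ 0.3933 -0.26  ] fence -0.3083485412793492 -0.4886140000390002
scene 0.9 [189.2632 216.3571] 532 [ 0.3953 -0.2634] fence -0.3076044632842819 -0.492552233888872
[0.4823 0.076  0.1548] -0.11130537526177331 -0.20230766559703728 [0.9405 0.3398]
lid top [372.2653 251.6793] [ 21  20 343] [ 0.3929 -0.2608] f -0.30900030979533605 -0.4892801179417055
lid top [260.2534 359.0642] [ 65   7 296] [0.07   0.0808] f -0.4978378735846523 -0.058802208183675764
lid scene [187.4865 210.6216] [ 22  18 296] [ 0.3964 -0.264 ] f -0.30676838975887155 -0.4934223101568238
lid scene [384.9765 231.607 ] [ 29  23 341] [0.4986 0.2747] f -0.02896578987060283 -0.02069156624299613
lid scene [190.5679 260.6321] [ 43  37 560] [ 0.5691 -0.2389] f -0.13571378883416252 -0.5280507561710126
```

```bash
python3 -m pendant '[[[0,0,0,-0.011,-0.0423,0,1],[0,0,0,-0.011,-0.0423,0,1],[0,0,0,-0.011,-0.0423,0,1],[0,0,0,-0.011,-0.0423,0,1],[0,0,0,-0.011,-0.0423,0,1],[0,0,0,-0.011,-0.0423,0,1],[0,0,0,-0.011,-0.0423,0,1],[0,0,0,-0.011,-0.0423,0,1]]]'>/dev/null;python3 -m pendant '[[[0,0,0,0,0,-0.04,1],[0,0,0,0,0,-0.01,1],[0,0,0,0,0,0,1]]]' |grep pos
```

```text
ee_pos: [0.3938, -0.2623, 0.1038]
```

```bash
python3 -m pendant '[[[0,0,0,0,0,-0.03,1],[0,0,0,0,0,-0.03,1],[0,0,0,0,0,-0.021,1],[0,0,0,0,0,0,1]]]'|grep -E 'pos|ft';python3 -m pendant '[[[0,0,0,0,0,0,0.3],[0,0,0,0,0,0,0.1],[0,0,0,0,0,0,-0.2],[0,0,0,0,0,0,-0.5],[0,0,0,0,0,0,-0.5],[0,0,0,0,0,0,-0.5]]]' 30|grep -E 'pos|ft|op';python3 -m pendant '[[[0,0,0,0,0,0.03,-0.5],[0,0,0,0,0,0.01,-0.5],[0,0,0,0,0,0,-0.5]]]'
```

```text
ee_pos: [0.3942, -0.2621, 0.0231]
ft_force: [-0.0, -0.2, -0.5]
ee_pos: [0.3947, -0.2634, 0.0256]
ft_force: [1.0, 3.3, 6.6]
opening: 0.059
time_s: 39.15
ee_pos: [0.3948, -0.2639, 0.0657]
tool_rot: [0.575, 0.818, -0.0, 0.002]
ft_force: [-0.2, -1.0, -3.4]
opening: 0.0589
grasp_force: 36.5
```

```bash
python3 -m pendant '[[[0,0,0,0.016,0.0446,0,-0.5],[0,0,0,0.016,0.0446,0,-0.5],[0,0,0,0.016,0.0446,0,-0.5],[0,0,0,0.016,0.0446,0,-0.5],[0,0,0,0.016,0.0446,0,-0.5],[0,0,0,0.016,0.0446,0,-0.5],[0,0,0,0.016,0.0446,0,-0.5],[0,0,0,0.016,0.0446,0,-0.5]]]' >/dev/null;python3 -m pendant '[[[0,0,0,0.008,0.022,0,-0.5],[0,0,0,0.008,0.0226,0,-0.5],[0,0,0,0,0,0,-0.5],[0,0,0,0,0,0,-0.5]]]'
```

```text
time_s: 40.35
ee_pos: [0.5375, 0.1381, 0.0631]
tool_rot: [0.575, 0.818, -0.0, -0.0]
ft_force: [-0.7, 0.0, -4.4]
opening: 0.0589
grasp_force: 36.3
```

```bash
python3 -m pendant '[[[0,0,0,0,0,-0.02,-0.5],[0,0,0,0,0,-0.012,-0.5],[0,0,0,0,0,-0.005,-0.5],[0,0,0,0,0,-0.0005,-0.5],[0,0,0,-0.0012,0.0042,0,-0.5],[0,0,0,-0.0012,0.0042,0,-0.5],[0,0,0,0.003,0.001,0,-0.5],[0,0,0,0,0,0,-0.5]]]'|grep -E 'pos|ft'; for i in 1 2 3; do python3 -m pendant '[[[0,0,0,-0.0003,0.0009,0,-0.5],[0,0,0,0,0,0,-0.5],[0,0,0,0,0,0,-0.5]]]'|grep -E 'pos|ft'; done
```

```text
ee_pos: [0.5392, 0.1477, 0.0267]
ft_force: [-0.8, 0.2, -3.7]
ee_pos: [0.5383, 0.1483, 0.0264]
ft_force: [1.0, -0.8, -3.8]
ee_pos: [0.538, 0.1492, 0.0264]
ft_force: [-0.2, 0.6, -4.3]
ee_pos: [0.5378, 0.1501, 0.0265]
ft_force: [0.0, 0.2, -4.2]
```

```bash
for i in 1 2 3; do python3 -m pendant '[[[0,0,0,-0.0003,0.0009,0,-0.5],[0,0,0,0,0,0,-0.5],[0,0,0,0,0,0,-0.5]]]'|grep -E 'pos|ft'; done
```

```text
ee_pos: [0.5375, 0.151, 0.0264]
ft_force: [-0.3, 1.0, -3.4]
ee_pos: [0.5372, 0.1519, 0.0265]
ft_force: [0.8, -0.3, -4.0]
ee_pos: [0.5373, 0.1523, 0.0265]
ft_force: [2.6, -6.6, -4.1]
```

```bash
python3 -m pendant '[[[0,0,0,0.0009,0.0003,0,-0.5],[0,0,0,0,0,0,-0.5],[0,0,0,0,0,0,-0.5]]]'|grep -E 'pos|ft';python3 -m pendant '[[[0,0,0,-0.0004,0,-0.0012,-0.5],[0,0,0,0,0,0,0.3],[0,0,0,0,0,0,1],[0,0,0,0,0,0,1],[0,0,0,0,0,0,1],[0,0,0,0,0,0,1]]]' | grep -E 'open|ft'; python3 -m pendant '[[[0,0,0,0,0,0.03,1],[0,0,0,0,0,0.05,1],[0,0,0,0,0,0.05,1],[0,0,0,-0.012,-0.045,0.03,1],[0,0,0,-0.012,-0.045,0,1],[0,0,0,-0.012,-0.045,0,1],[0,0,0,-0.01,-0.045,0,1],[0,0,0,-0.01,-0.045,0,1]]]'; python3 - <<'E'
from h import *
S=read_camera("scene");T=read_camera("top")
a=crop(S,300,195,430,305,3.6,0);b=crop(T,175,165,265,275,3.6,0);cv2.imwrite("pics/c13.png",np.hstack([a,b]))
O=np.array([.5875,.1113])  # front x_f, stop y_f
xf=np.array([.9415,.337,0]);yf=np.array([-.337,.9415,0])
for nm,p in(("S",S),("T",T)):
  hsv=cv2.cvtColor(p["color"],cv2.COLOR_RGB2HSV);m=((hsv[...,1]<60)&(hsv[...,2]>80)).astype(np.uint8)
  for k in range(4):
    X=xf*(.5875-.03)+yf*(.1113-.03-.06*k)+[0,0,.06];u=np.array(proj(p,X));y,x=np.mgrid[:420,:560]
    mm=m*((x-u[0])**2+(y-u[1])**2<10**2);c=np.argwhere(mm)[:,::-1].mean(0) if mm.any() else u;P=plane(p,c,.06)
    print(nm,k,u,mm.sum(),"f",P@xf-.5875,P@yf-.1113)
E
```

```text
ee_pos: [0.5376, 0.1524, 0.0264]
ft_force: [0.3, -6.7, -2.4]
ft_force: [-0.7, -0.5, -0.1]
opening: 0.0854
time_s: 44.65
ee_pos: [0.4819, -0.069, 0.1826]
tool_rot: [0.575, 0.818, 0.0, 0.0]
ft_force: [0.1, -0.5, 0.3]
opening: 0.0855
grasp_force: 0.0
S 0 [381.078  231.4244] 292 f -0.02812913913632409 -0.031044180860258883
S 1 [361.153  238.1736] 288 f -0.027688505387177154 -0.09129572823707029
S 2 [340.7773 245.0756] 288 f -0.028058251171110493 -0.15147168346651974
S 3 [319.9352 252.1355] 4 f -0.014200568347274123 -0.19153611836676526
T 0 [201.6438 217.2914] 317 f -0.030051126905505487 -0.030025451342952855
T 1 [220.0003 210.8065] 308 f -0.02971461123534591 -0.09009870028740576
T 2 [238.3198 204.3348] 311 f -0.03004557096309246 -0.14958024586971957
T 3 [256.6021 197.8761] 28 f -0.00395096977925502 -0.21045828823079563
```

View pics/c13.png

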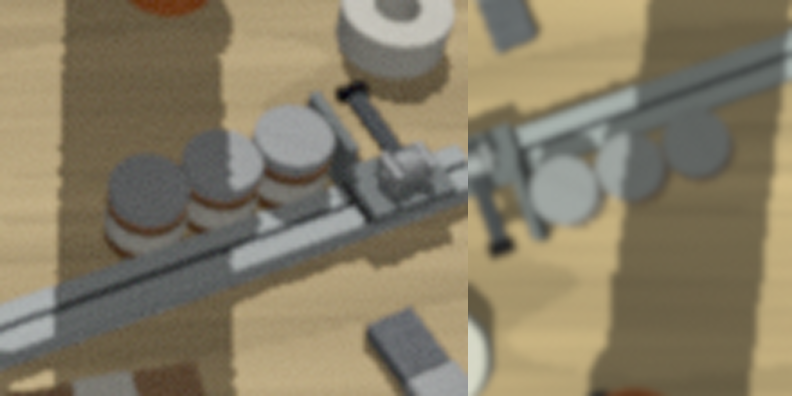

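The row is closed: lids at left crop (293,137), (222,165), (148,190) touch each other, the fence and the stop plate, and the lever is down. One last numeric check of the stop edge against the line, and of the pail.

```bash
python3 - <<'E'
from jars import *
T=read_camera("top");S=read_camera("scene")
for nm,p in(("T",T),("S",S)):
  g=cv2.cvtColor(p["color"],cv2.COLOR_RGB2GRAY).astype(np.float32)
  for x in(.008,.032,.036):
    for y0 in(.098,.17):
      ys=np.arange(y0,y0+.026,.002);uv=np.array([proj(p,(.5885+x)*xf+y*yf+[0,0,.036]) for y in ys],np.float32)
      print(nm,x,y0,cv2.remap(g,uv[None,:,0],uv[None,:,1],1)[0].astype(int))
for r in trace("P1_handle",S)[:3]:print(r["score"],r["point"])
E
```

```text
T 0.008 0.098 [149 147 136 122 103  85  72  71  77  91 104 113 118]
T 0.008 0.17 [124 124 123 124 129 138 149 159 167 171 172 173 173]
T 0.032 0.098 [167 168 166 159 149 129 112 101 104 111 117 120 120]
T 0.032 0.17 [137 135 130 127 128 133 141 150 158 162 164 165 167]
T 0.036 0.098 [146 146 146 143 135 123 109 102 105 112 118 120 120]
T 0.036 0.17 [126 127 125 124 123 125 128 133 137 139 140 141 142]
S 0.008 0.098 [ 81  65  56  49  50  57  62  67  78  93 112 120 123]
S 0.008 0.17 [147 148 152 152 151 149 154 157 158 161 162 161 161]
S 0.032 0.098 [122 109  79  56  51  65  87 104 117 123 123 122 120]
S 0.032 0.17 [117 120 122 121 120 120 127 132 137 142 144 139 137]
S 0.036 0.098 [153 126  88  49  49  59  83 104 118 123 122 122 121]
S 0.036 0.17 [121 121 122 125 130 142 153 163 166 169 167 166 166]
0.67 [404.8, 229.0]
0.66 [346.5, 173.8]
0.58 [196.3, 255.5]
```

```bash
python3 -c "
from cell import *
print(close_job())"
```

```text
the job is handed in; nothing more can be done
None
```

The job is handed in, and the judge gave no verdict back: the steel pail hangs on hook A, the stop measures within about 2 mm of the line with its lever down, and the three jars stand in a closed row against the fence and stop.

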